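# Shut the praline box and hold it up, level

## Task

The small wooden box is packed with four pralines and its sliding lid still stands part-way out: slide the lid fully home while the box stands on the counter, then take the box by its long sides, lift it about 15 cm above the counter and hold it there, steady and level, ready to be handed over. Finish while still holding it in the air: do not put it down or let go. Keep it level on the way so that the pralines stay in place, and leave the other things on the counter where they are.

Things in the scene. Friction and masses are not known exactly. Their poses are not given: they have to be found in the camera images.
- praline_box: Slender box of pale wood, 44 wide (its x) x 140 long (its y) x 37 mm high, 0.3 to 0.5 kg when packed, loose on the counter; origin at the centre of its underside. Walls 7 mm, a row of four cells along y with a loose praline in each. A flat lid in grooves near the top of the long walls is drawn out over the +y end, which is lower. The long outer sides are flat and free to grip.
- box_lid (a joint): How far the lid is drawn out along the box's +y (m): 0 = home, flush with the +y end; stops at 0 and 0.10. Slides stiffly (0.6 N, far less than shoves the box) and stays put. Lid: pale board 35 x 132 x 4 mm, its top 34 mm above the box's underside, 3 mm below the top of the long walls. The drawn-out part overhangs: pressing down on it tips the box.
- lid_pull (a point): Top centre of the lid's pull: a wooden batten, 11 mm thick along the box's y, 28 mm long along its x, standing 14 mm above the lid; top 48 mm above the box's underside. 56 mm from the box's centre along +y when the lid is home; moves with the lid. Can be pinched from above across its thickness or pushed on its outer face.
- square_praline: Square chocolate praline 24 x 24 x 18 mm, loose in the box's cell at y = -48 mm; origin at its underside's centre.
- truffle: Round truffle, 25 mm across, 21 mm high, loose in the box's cell at y = -16 mm; origin at its underside's centre.
- disc_praline: Round flat praline, 25 mm across, 14 mm high, loose in the box's cell at y = +16 mm; origin at its underside's centre.
- heart_praline: Heart-shaped praline 24 x 26 x 14 mm, loose in the box's cell at y = +48 mm; origin at its underside's centre.
- gift_box_open: Bystander: dark card presentation box, fixed, 115 (x) x 157 (y) x 39 mm high, with chocolates; its raised lid stands up along its far (+x) side to about 150 mm above the counter, so pass over it high. Origin at its underside's centre.
- spool: Bystander: ribbon spool lying flat, 62 mm across, 24 mm high, loose; origin at its underside's centre.
- minute_timer: Bystander: square minute timer with a round dial, 56 x 56 x 27 mm, loose; origin at its underside's centre.
- card_block: Bystander: banded stack of blank cards, 38 x 58 x 22 mm, loose; origin at its underside's centre.

How it is judged (in metres and radians):
On the way, in this order (a step that is already met when the one before it is completed fails the run):
1. the lid is slid fully home while the box stands on the counter (value of joint box_lid below 0.003 m and height (world z) of praline_box below 0.008 m and angle between praline_box's own z axis and vertical below 0.1 rad), for 0.2 s.
2. the closed box is lifted clear of the counter in the fingers (value of joint box_lid below 0.004 m and height (world z) of praline_box above 0.06 m and contact force between the fingers and praline_box above 1 N), for 0.2 s.
At the end, for the whole second after the job is handed in: The fingers hold the box (over 1 N) still above the front of the counter: underside 10 to 24 cm up, level within 0.1 rad, slower than 2 cm/s and 0.12 rad/s, lid home within 4 mm, all four pralines inside; not touching the open presentation box; |y| under 0.45 m, x under 0.70 m (height (world z) of praline_box between 0.1 and 0.24 m and angle between praline_box's own z axis and vertical below 0.1 rad and linear speed of praline_box below 0.02 m/s and angular speed of praline_box below 0.12 rad/s and value of joint box_lid below 0.004 m and contact force between the fingers and praline_box above 1 N and contact force between praline_box and gift_box_open below 0.05 N and world x of praline_box below 0.7 m and world y of praline_box between -0.45 and 0.45 m and distance between each of square_praline, truffle, disc_praline, heart_praline and praline_box below 0.072 m); the arm keeps its last pose, push and grip.
It fails at once if the box is tipped more than 0.3 rad (angle between praline_box's own z axis and vertical above 0.3 rad).
It fails at once if the spool is shifted more than 25 mm (distance of spool from where it was at the start of the episode above 0.025 m).
It fails at once if the timer is shifted more than 25 mm (distance of minute_timer from where it was at the start of the episode above 0.025 m).
It fails at once if the card block is shifted more than 25 mm (distance of card_block from where it was at the start of the episode above 0.025 m).
It also fails if it takes over 51 s, if anything falls off the work surface, if the arm or the gripper's body presses on something with over 40 N, if the wrist force passes 120 N, or if a joint passes its speed limit or range.

## Robot

A 6-joint arm with a two-finger parallel gripper is mounted at the origin on a cart in front of the work surface, level with it; the furniture and walls round the work are solid. World frame = base frame: x ahead of the robot, y to its left, z up, the work surface at z = 0. Lengths are in m, angles in degrees, forces in N, time in s.
With the tool pointing down it reaches from about 0.4 to 0.825 m from the base axis. Payload 7 kg.
Tool frame: the origin (TCP) lies midway between the tips of the shut fingers; the grasp point (between the pads) lies 19 mm behind it; z points along the fingers, y is the direction in which the jaws open and shut (so a half turn about z gives the same grasp; the last joint's range is limited). The gripper opens to 88 mm and grips with 3 to 60 N. Pads are 19 mm wide; open, the fingers measure 130 mm over their backs; the gripper's body (78 mm by 193 mm) begins 47 mm behind the grasp point.
Start: joints at [89.846, 20.546, 0.682, 0, -70.136, -16.507], TCP at [0.194, 0.647, 0.227] pointing down, gripper open.
Joint ranges: [-176.03, 176.03], [-82.01, 121.73], [-58.28, 71.71], [-173.87, 95.51], [-174.79, -0.11], [-173.66, 173.66]. Speed limits (degrees/s): [136.94, 136.94, 172.46, 180, 180, 180].

## Interface

Orientations are given as [roll, pitch, yaw] about the fixed x, y, z axes, in that order (R = Rz(yaw) Ry(pitch) Rx(roll)).
In Python, from plant import get_state, capture, get_calibration, close_job, boxes_of, cut_out gives the robot as it stands.
- The arm moves only by the tool apply_moves, never from a script. Its argument "commands" is a list of rows, each an object with "grip": the closure, from 0 (fully open) to 1 (shut); "slide": the shift along the tool's x, y, z in m, a list of three; "roll": the turn about the tool's z in degrees. In form: [{"grip": grip, "slide": [x, y, z], "roll": roll}, ...]. A call has 1 to 5 rows; each row is the pose to reach, as a shift and turn from the pose commanded when the call began, along the tool's axes at that moment; what a row does not reach only later rows make up. A row lasts 1/8 s, in which the tool goes at most 62.5 mm and 10.7 degrees, less where a joint would pass 70% of its speed; a pose out of reach is approached as far as the arm can. A call with a gripper value outside its range is refused whole. The fingers move at their own pace and stop on an object; "grip_force" is the grip in N (left out, the last holds). Time passes only in rows, so rows that repeat a pose let the fingers close. It gives the time, the measured TCP pose, the force and the opening at its end, in the units of the state.
- get_state(): the state, without advancing time (a new reading comes with each control period).
- capture(name): name is "side" or "top"; returns (picture, depth): 400x640x3 uint8, red, green, blue; 400x640 float32, m along the optical axis (not along the pixel's ray), 0 where there is no reading.
- get_calibration(name): a dict with "mtx" (3x3 intrinsics, pixels), "distortion" ([k1, k2, p1, p2, k3] as OpenCV has them; the pictures are not rectified), "R" (3x3) and "t" (3): a world point X has camera coordinates R X + t. Camera axes: x right, y down, z forward; pixel columns grow to the right and rows downward; lengths in m; the calibration is good to about 2 mm. A picture is of the moment at which its call begins. get_calibration takes no time and is no camera call.
- close_job(): hands the job in, once; it reports no verdict.
Trained networks look in the newest picture that a camera, given by its name, has taken for a name from the list of things; names that differ only in an ending like _2 or _b are one class to them, and where a whole thing is asked for, a point or a joint stands for the part that bears it (a point fixed in the world has none). Each returns a list of dicts, best first, with "score" (0 to 1); they miss things now and then, are a little off and sometimes report something else, mostly with a low value. They report only what shows in the picture. A call takes as long as a camera call.
- boxes_of(name, camera): "position" ([x, y, z] in m, in the coordinates of the camera as it stood for that picture, good to about 4 mm: the middle of the surface that is visible of it).
- cut_out(name, camera): "mask" (400x640 bool, what is visible of it).
The state is a dict: "time_s": time; "joints": joint angles; "qd": joint speeds; "joint_torque": joint torques, N m; "tcp_pos": TCP position; "eef_rot": TCP orientation; "contact_force": force on the tool from outside, world axes, zero at the start; "moment": the same for the moment, N m; "gripper_width": finger opening in m.
Only numpy, scipy, OpenCV 4.12 (cv2) and the standard library are available. Lean on these libraries where they do the work, as an engineer would, in place of code of your own. Each camera call takes 0.05 s, during which the arm holds its last target.

## Working session

There is one attempt and no reset: what is moved stays moved. The work goes in short steps, Python scripts to look and compute and a tool call to move; the robot and the scene stay as the last step left them, time stands still between calls to the robot, and variables do not carry over. Pictures are saved under pics/ and viewed, and the job is handed in when it is done.

Besides the shell and the picture viewer there is one more tool, called after "Emit:" as name(argument=value, ...), one argument or row to a line, values as JSON. apply_moves: Moves the arm, as the interface text tells. Its arguments: {"type":"object","properties":{"commands":{"type":"array"},"grip_force":{"type":"number"}},"required":["commands"]}

```bash
mkdir -p pics; ls; cat > h.py <<'E'
import numpy as np,cv2
from plant import *
def w(cam,p):
    c=get_calibration(cam);return np.array(c["R"]).T@(np.array(p)-np.array(c["t"]))
def cloud(cam,d,mask):
    c=get_calibration(cam);v,u=np.nonzero(mask&(d>0));z=d[v,u].astype(float)
    n=cv2.undistortPoints(np.stack([u,v],1).astype(np.float64)[:,None],np.array(c["mtx"]),np.array(c["distortion"]))[:,0]
    P=np.c_[n*z[:,None],z]
    return (P-np.array(c["t"]))@np.array(c["R"])
E
python3 - <<'E'
from h import *
s=get_state();print(s)
for c in["top","side"]:
    im,d=capture(c);cv2.imwrite(f"pics/{c}0.png",im[:,:,::-1]);np.save(f"{c}0.npy",d)
    print(c,w(c,[0,0,0]))
    for n in["praline_box","lid_pull","gift_box_open","spool","minute_timer","card_block"]:
        for r in boxes_of(n,c)[:2]: print(n,round(r["score"],2),w(c,r["position"]).round(3))
E
```

```text
pics
{'time_s': 0.0, 'joints': array([ 8.98445626e+01,  2.05904376e+01,  6.34440030e-01, -2.04444887e-02,
       -7.01373984e+01, -1.65073816e+01]), 'qd': array([0.03723807, 0.0121338 , 0.09596782, 0.10198054, 0.01109226,
       0.0445083 ]), 'joint_torque': array([ 1.81636486e-03, -5.82715094e+01,  2.93042368e+01,  6.99685916e+00,
        6.86911939e-03, -1.71038846e-04]), 'tcp_pos': array([0.19342683, 0.64617514, 0.225638  ]), 'eef_rot': array([ 1.79904992e+02, -8.11291716e-03, -1.66697743e+01]), 'contact_force': array([ 0.18022075,  0.7691173 , -0.74135862]), 'moment': array([-0.01073965,  0.00088103,  0.02844584]), 'gripper_width': 0.0878942888998204}
top [ 0.46199732 -0.11533097  0.92730994]
praline_box 0.66 [ 0.473 -0.163  0.031]
lid_pull 0.9 [ 0.467 -0.196  0.034]
spool 0.56 [0.412 0.083 0.021]
minute_timer 0.94 [ 0.381 -0.302  0.021]
card_block 0.81 [ 0.694 -0.041  0.023]
card_block 0.56 [ 0.464 -0.192  0.034]
side [0.5919591 0.7967022 0.6053394]
praline_box 0.58 [ 0.482 -0.129  0.031]
praline_box 0.4 [0.406 0.096 0.023]
lid_pull 0.55 [ 0.466 -0.193  0.029]
gift_box_open 0.67 [ 0.479 -0.128  0.032]
gift_box_open 0.27 [ 0.467 -0.195  0.031]
spool 0.63 [0.403 0.1   0.024]
minute_timer 0.55 [ 0.385 -0.294  0.018]
card_block 0.76 [ 0.697 -0.033  0.017]
```

View pics/top0.png

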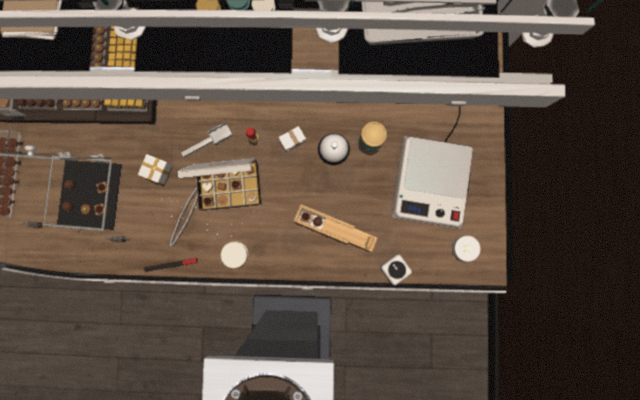

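View pics/side0.png

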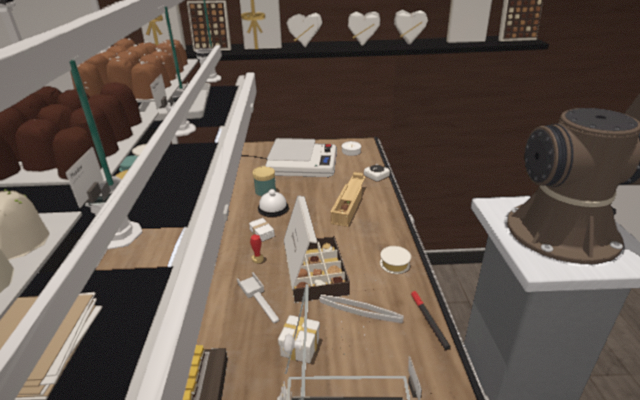

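Top view: the box runs from (297,212) to (376,243), and its open cells are at the left end (305–325,218). So the lid is drawn out to the right, towards world -y. The timer sits at (397,269), close to the lid's end. The white rails at rows 20 and 90 are overhead.

```bash
python3 - <<'E'
from h import *
im=cv2.imread("pics/top0.png");d=np.load("top0.npy")
cv2.imwrite("pics/z.png",cv2.resize(im[190:290,280:420],None,fx=5.5,fy=5.5,interpolation=cv2.INTER_CUBIC))
P=cloud("top",d,np.ones(d.shape,bool))
m=np.zeros(d.shape,bool);m[70:105,200:500]=1
Q=cloud("top",d,m);Q=Q[Q[:,2]>.15];print("rail",Q.min(0),np.percentile(Q,[1,50],axis=0))
m[:]=0;m[195:260,285:395]=1
Q=cloud("top",d,m)
B=Q[(Q[:,2]>.024)&(Q[:,2]<.07)]
print(len(B),np.histogram(B[:,2],bins=np.arange(.024,.06,.003)))
r=cv2.minAreaRect((B[:,:2]*1000).astype(np.float32));print(r,cv2.boxPoints(r))
e=np.linalg.eigh(np.cov(B[:,:2].T));print(np.degrees(np.arctan2(*e[1][::-1,1])))
T=Q[Q[:,2]>.042];print("pull",len(T),T.mean(0),T.min(0),T.max(0))
m[:]=0;m[245:290,375:420]=1
Q=cloud("top",d,m);Q=Q[Q[:,2]>.015];print("timer",Q.min(0),Q.max(0))
m[:]=0;m[150:210,160:270]=1;Q=cloud("top",d,m);Q=Q[Q[:,2]>.015];print("gift",Q.min(0),Q.max(0))
m[:]=0;m[130:245,385:480]=1;Q=cloud("top",d,m);Q=Q[Q[:,2]>.015];print("scale",Q.min(0),Q.max(0))
m[:]=0;m[110:170,315:390]=1;Q=cloud("top",d,m);Q=Q[Q[:,2]>.015];print("bell/jar",Q.min(0),Q.max(0))
E
```

```text
rail [ 0.72931231 -0.47728865  0.16814744] [[ 0.73439692 -0.45396681  0.17353535]
 [ 0.74578296 -0.18025109  0.23050599]]
1171 (array([ 23,  39, 388, 492, 167,   8,  17,  32,   5,   0,   0]), array([0.024, 0.027, 0.03 , 0.033, 0.036, 0.039, 0.042, 0.045, 0.048,
       0.051, 0.054, 0.057]))
((476.796630859375, -177.1934814453125), (110.05665588378906, 240.92483520507812), 1.5747519731521606) [[ 418.47864   -58.2888  ]
 [ 425.09955  -299.12265 ]
 [ 535.1146   -296.09818 ]
 [ 528.4937    -55.264313]]
71.04919333411765
pull 54 [ 0.4442623  -0.23684521  0.04597584] [ 0.43101574 -0.24425709  0.04283188] [ 0.45685639 -0.22795133  0.05025182]
timer [ 0.34507309 -0.3387833   0.01508606] [ 0.41502705 -0.26785794  0.0293578 ]
gift [0.51293681 0.02826529 0.01502926] [0.63974257 0.28044968 0.14977983]
scale [ 0.44509048 -0.50366771  0.01507217] [ 0.70970441 -0.26624054  0.06399937]
bell/jar [ 0.64065187 -0.26695712  0.01529424] [ 0.72884726 -0.11626056  0.06620235]
```

View pics/z.png

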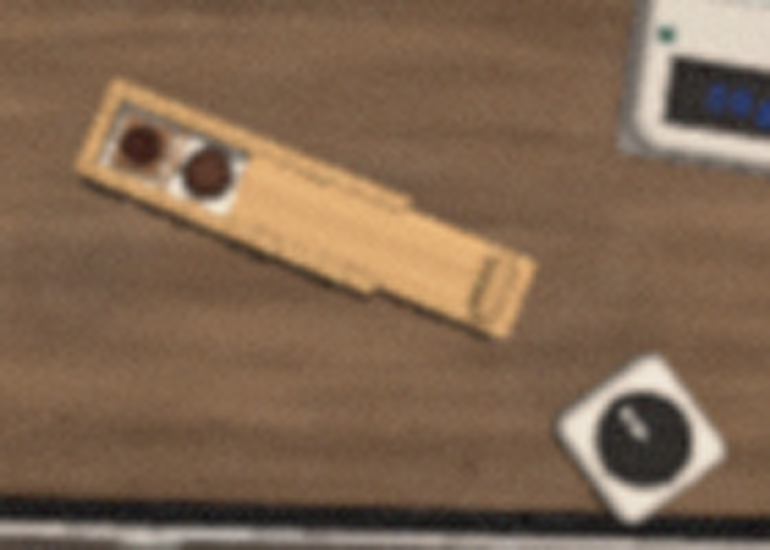

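```bash
cat > fit.py <<'E'
from h import *
def fit(d,im=None,roi=(195,265,285,400)):
    m=np.zeros(d.shape,bool);m[roi[0]:roi[1],roi[2]:roi[3]]=1
    z=np.zeros(d.shape);c=get_calibration("top")
    v,u=np.nonzero(m&(d>0));Q=cloud("top",d,m)
    ok=(Q[:,2]>.022)&(Q[:,2]<.075)
    k=np.zeros(d.shape,np.uint8);k[v[ok],u[ok]]=1
    k=cv2.morphologyEx(k,cv2.MORPH_CLOSE,np.ones((7,7)));k=cv2.morphologyEx(k,cv2.MORPH_OPEN,np.ones((3,3)))
    n,l,st,_=cv2.connectedComponentsWithStats(k);b=1+np.argmax(st[1:,4])
    B=Q[ok&(l[v,u]==b)]
    r=cv2.minAreaRect((B[:,:2]*1000).astype(np.float32));p=cv2.boxPoints(r)
    e=np.linalg.eigh(np.cov(B[:,:2].T))[1][:,1]
    if e[1]>0:e=-e
    n=np.array([-e[1],e[0]]) # perp
    s=B[:,:2]@e;t=B[:,:2]@n
    print("N",len(B),"rect",r,"axis deg",np.degrees(np.arctan2(e[1],e[0])))
    print("s range",np.percentile(s,[0,.5,1,99,99.5,100]).round(4))
    bins=np.arange(s.min(),s.max()+.01,.01)
    for a in bins[:-1]:
        q=(s>=a)&(s<a+.01)
        if q.sum()>5: print(round(a-s.min(),3),q.sum(),np.percentile(t[q],[3,97]).round(4),"mid",round(np.percentile(t[q],[3,97]).mean(),4),"w",round(np.ptp(np.percentile(t[q],[3,97])),4),"z",np.median(B[q,2]).round(4))
    return B,e,n,s,t
if __name__=="__main__":
    B,e,n,s,t=fit(np.load("top0.npy"));print(e,n,s.min())
E
python3 fit.py
```

```text
N 1197 rect ((475.2609558105469, -156.57095336914062), (200.67349243164062, 44.0281867980957), 69.09034729003906) axis deg -111.11569044767501
s range [-0.1255 -0.1244 -0.1235  0.0727  0.074   0.0752]
0.0 63 [0.4791 0.5199] mid 0.4995 w 0.0408 z 0.0352
0.01 37 [0.4785 0.5206] mid 0.4996 w 0.0421 z 0.0341
0.02 37 [0.4782 0.5196] mid 0.4989 w 0.0414 z 0.0344
0.03 30 [0.4791 0.5211] mid 0.5001 w 0.0419 z 0.0352
0.04 32 [0.4779 0.5204] mid 0.4992 w 0.0424 z 0.0354
0.05 48 [0.4785 0.5204] mid 0.4995 w 0.0419 z 0.0339
0.06 38 [0.4788 0.5211] mid 0.4999 w 0.0423 z 0.0349
0.07 78 [0.4787 0.5202] mid 0.4994 w 0.0415 z 0.0332
0.08 77 [0.4792 0.5195] mid 0.4994 w 0.0403 z 0.034
0.09 76 [0.4794 0.5203] mid 0.4998 w 0.0409 z 0.0336
0.1 77 [0.4792 0.5196] mid 0.4994 w 0.0404 z 0.0331
0.11 76 [0.4796 0.5201] mid 0.4999 w 0.0405 z 0.0334
0.12 78 [0.4789 0.5202] mid 0.4996 w 0.0413 z 0.0337
0.13 77 [0.48   0.5197] mid 0.4998 w 0.0397 z 0.0336
0.14 62 [0.4834 0.516 ] mid 0.4997 w 0.0326 z 0.0325
0.15 63 [0.4836 0.5165] mid 0.5001 w 0.0329 z 0.0327
0.16 61 [0.4833 0.5158] mid 0.4995 w 0.0325 z 0.0322
0.17 63 [0.4839 0.5161] mid 0.5 w 0.0322 z 0.0331
0.18 70 [0.4842 0.5159] mid 0.5 w 0.0317 z 0.0449
0.19 51 [0.4836 0.5162] mid 0.4999 w 0.0326 z 0.033
[-0.36025228 -0.93285491] [ 0.93285491 -0.36025228] -0.12551364767653475
```

```bash
cat > go.py <<'E'
import sys
from h import *
from scipy.spatial.transform import Rotation as R
x,y,z,yaw=map(float,sys.argv[1:5])
s=get_state();r=R.from_euler("xyz",s["eef_rot"],degrees=True).as_matrix()
print("t",s["time_s"],"pos",s["tcp_pos"].round(4),"rot",s["eef_rot"].round(2),"q",s["joints"].round(1),"F",s["contact_force"].round(2))
print("slide",(r.T@(np.array([x,y,z])-s["tcp_pos"])).round(4),"roll",round(s["eef_rot"][2]-yaw,2))
E
python3 go.py .36 .45 .23 -50
```

```text
t 0.7 pos [0.1936 0.6466 0.2266] rot [-180.     -0.    -16.66] q [ 89.8  20.5   0.7   0.  -70.1 -16.5] F [ 0.26 -1.21  0.31]
slide [ 0.2158  0.1406 -0.0034] roll 33.34
```

Emit:
apply_moves(
  commands=[
    {"grip": 1,"slide": [0.05,0.033,0],"roll": 8},
    {"grip": 1,"slide": [0.1,0.067,0],"roll": 16},
    {"grip": 1,"slide": [0.15,0.1,0],"roll": 24},
    {"grip": 1,"slide": [0.19,0.125,0],"roll": 32},
    {"grip": 1,"slide": [0.216,0.141,0],"roll": 34},
  ],
  grip_force=30,
)

```text
time_s: 1.32
tcp_pos: [0.3612, 0.4479, 0.227]
eef_rot: [-180.0, 0.0, -50.9]
contact_force: [-0.4, 0.2, -0.2]
gripper_width: 0.0433
```

```bash
python3 go.py .49 .19 .23 -84
```

```text
t 1.325 pos [0.3612 0.4479 0.227 ] rot [-1.7997e+02  2.0000e-02 -5.0880e+01] q [ 70.6  11.2 -12.2   0.  -66.6 -31.5] F [-0.39  0.18 -0.24]
slide [ 0.2813  0.0628 -0.0031] roll 33.12
```

Emit:
apply_moves(
  commands=[
    {"grip": 1,"slide": [0.056,0.013,0],"roll": 8},
    {"grip": 1,"slide": [0.112,0.025,0],"roll": 16},
    {"grip": 1,"slide": [0.168,0.038,0],"roll": 24},
    {"grip": 1,"slide": [0.224,0.05,0],"roll": 32},
    {"grip": 1,"slide": [0.281,0.063,0],"roll": 34},
  ],
)

```text
time_s: 1.95
tcp_pos: [0.4901, 0.1908, 0.227]
eef_rot: [-180.0, 0.0, -84.8]
contact_force: [0.4, 0.6, -0.0]
gripper_width: 0.0005
```

```bash
python3 go.py .49 -.08 .23 -111.1
```

```text
t 1.95 pos [0.4901 0.1908 0.227 ] rot [-1.7995e+02  3.0000e-02 -8.4790e+01] q [ 42.7   6.4 -18.    0.  -65.5 -37.5] F [ 0.39  0.58 -0.04]
slide [ 0.2696  0.0247 -0.0031] roll 26.31
```

Emit:
apply_moves(
  commands=[
    {"grip": 1,"slide": [0.054,0.005,0],"roll": 6},
    {"grip": 1,"slide": [0.108,0.01,0],"roll": 12},
    {"grip": 1,"slide": [0.162,0.015,0],"roll": 18},
    {"grip": 1,"slide": [0.216,0.02,0],"roll": 24},
    {"grip": 1,"slide": [0.27,0.025,0],"roll": 26.3},
  ],
)

```text
time_s: 2.58
tcp_pos: [0.4895, -0.0805, 0.2271]
eef_rot: [-179.9, 0.0, -111.1]
contact_force: [0.7, 0.3, -0.5]
gripper_width: 0.0006
```

```bash
python3 go.py .4302 -.2733 .1 -111.1
```

```text
t 2.575 pos [ 0.4895 -0.0805  0.2271] rot [-1.7994e+02  3.0000e-02 -1.1107e+02] q [ 13.4   3.4 -21.3   0.  -65.2 -34.5] F [ 0.73  0.31 -0.5 ]
slide [ 0.2014 -0.0138  0.127 ] roll 0.03
```

Emit:
apply_moves(
  commands=[
    {"grip": 1,"slide": [0.05,-0.0035,0],"roll": 0},
    {"grip": 1,"slide": [0.1,-0.007,0.02],"roll": 0},
    {"grip": 1,"slide": [0.15,-0.0105,0.05],"roll": 0},
    {"grip": 1,"slide": [0.19,-0.0138,0.09],"roll": 0},
    {"grip": 1,"slide": [0.2014,-0.0138,0.127],"roll": 0},
  ],
)

```text
time_s: 3.2
tcp_pos: [0.4297, -0.2737, 0.0986]
eef_rot: [-180.0, 0.0, -111.1]
contact_force: [0.1, 0.3, -0.8]
gripper_width: 0.0006
```

```bash
python3 go.py .4302 -.2733 .041 -111.1; python3 - <<'E'
from h import *
for c in["top","side"]:
    im,d=capture(c);cv2.imwrite(f"pics/{c}1.png",im[:,:,::-1]);
    if c=="top":
        cv2.imwrite("pics/top1z.png",cv2.resize(im[180:300,280:440,::-1],None,fx=4.5,fy=4.5))
    else:
        cv2.imwrite("pics/side1z.png",cv2.resize(im[130:240,290:430,::-1],None,fx=5,fy=5))
E
```

```text
t 3.2 pos [ 0.4297 -0.2737  0.0986] rot [-179.97    0.   -111.1 ] q [-10.4  12.2 -29.8   0.  -48.  -10.7] F [ 0.11  0.26 -0.84]
slide [-0.0005 -0.0003  0.0576] roll 0.0
```

View pics/side1z.png

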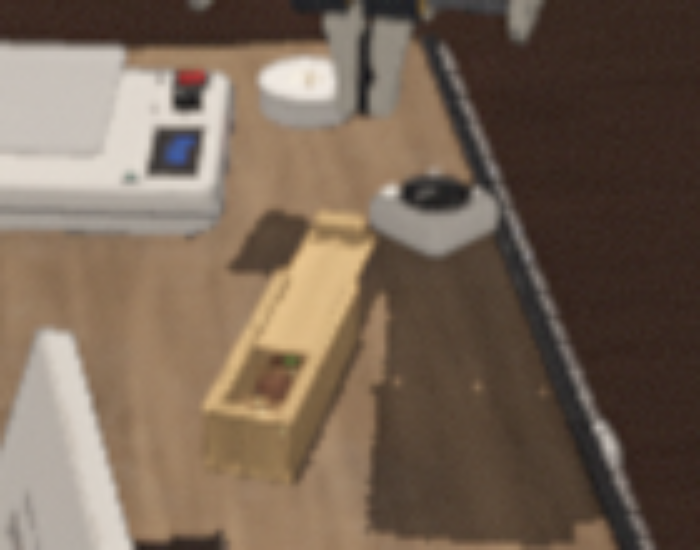

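View pics/top1z.png

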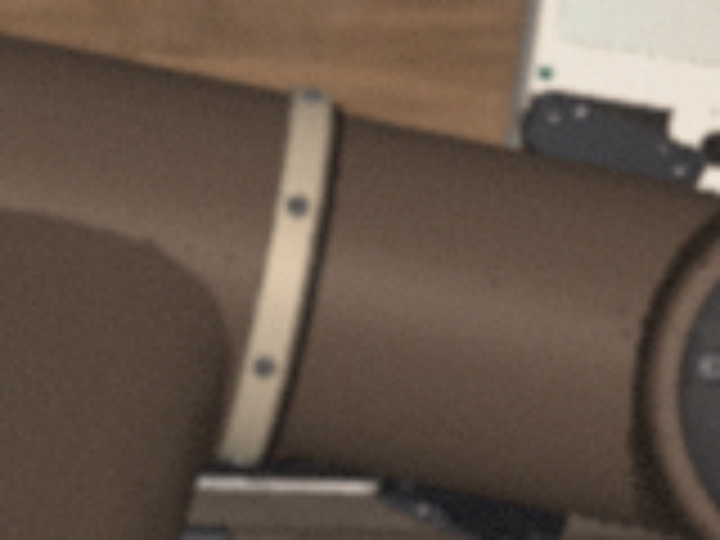

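Side view zoomed: the shut fingers at (370,110) hang beyond the pull, which is at (340,225), and they are clear of the timer at (435,215). Next I descend, then push.

Emit:
apply_moves(
  commands=[
    {"grip": 1,"slide": [0,0,0.03],"roll": 0},
    {"grip": 1,"slide": [0,0,0.057],"roll": 0},
    {"grip": 1,"slide": [0,0,0.057],"roll": 0},
  ],
)

```text
time_s: 3.68
tcp_pos: [0.4303, -0.2712, 0.0424]
eef_rot: [179.9, -0.0, -110.9]
contact_force: [0.3, 0.6, 1.5]
gripper_width: 0.0001
```

```bash
python3 go.py .4302 -.2733 .041 -111.1
```

```text
t 3.675 pos [ 0.4303 -0.2712  0.0424] rot [ 1.7988e+02 -3.0000e-02 -1.1092e+02] q [-10.1  16.7 -33.2   0.  -40.2 -10.9] F [0.3  0.59 1.51]
slide [ 0.002  -0.0007  0.0014] roll 0.18
```

Emit:
apply_moves(
  commands=[
    {"grip": 1,"slide": [0,0,0],"roll": 0},
    {"grip": 1,"slide": [0,0,0],"roll": 0},
  ],
)

```text
time_s: 3.92
tcp_pos: [0.4317, -0.2719, 0.0441]
eef_rot: [-179.9, 0.0, -110.9]
contact_force: [-0.5, -0.1, -0.4]
gripper_width: 0.0005
```

```bash
python3 go.py .4302 -.2733 .041 -111.1; python3 - <<'E'
from h import *
im,d=capture("side");cv2.imwrite("pics/side2z.png",cv2.resize(im[130:240,290:430,::-1],None,fx=5,fy=5))
for i in range(4): print(get_state()["tcp_pos"],get_state()["contact_force"]);capture("top")
E
```

```text
t 3.925 pos [ 0.4317 -0.2719  0.0441] rot [-1.7985e+02  2.0000e-02 -1.1093e+02] q [-10.1  16.6 -33.1   0.  -40.2 -10.8] F [-0.48 -0.13 -0.36]
slide [0.0019 0.0009 0.0031] roll 0.17
[ 0.43149772 -0.27187082  0.04392742] [-0.09854061  0.49594692 -0.94867899]
[ 0.43124988 -0.27186603  0.04369318] [ 0.29389527  0.03385246 -0.66528843]
[ 0.43102967 -0.27187724  0.04344172] [0.17007016 0.22184798 0.49341637]
[ 0.43087193 -0.27186683  0.0432462 ] [-0.47744609  0.39017276 -0.04214303]
```

View pics/side2z.png

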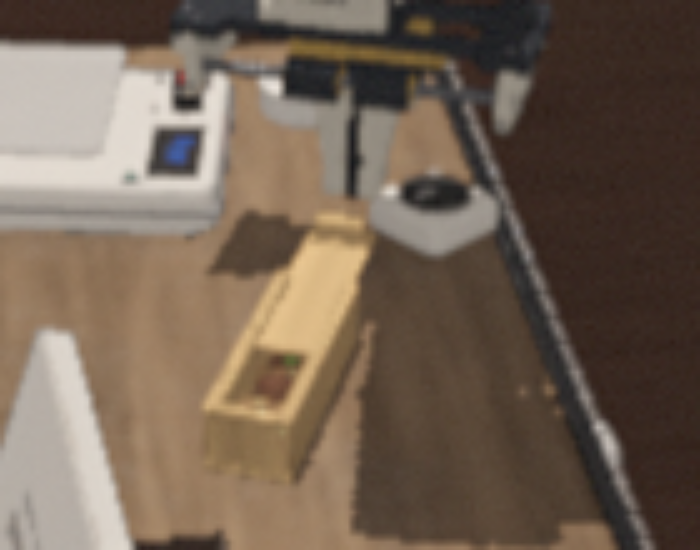

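Side view: the fingertips are just beyond the pull, with their bottoms at (355,190), and the scene has not moved. Now I push along -x of the tool.

Emit:
apply_moves(
  commands=[
    {"grip": 1,"slide": [-0.01,0,0],"roll": 0},
    {"grip": 1,"slide": [-0.02,0,0],"roll": 0},
    {"grip": 1,"slide": [-0.03,0,0],"roll": 0},
    {"grip": 1,"slide": [-0.04,0,0],"roll": 0},
    {"grip": 1,"slide": [-0.05,0,0],"roll": 0},
  ],
)

```text
time_s: 4.8
tcp_pos: [0.4487, -0.2244, 0.0425]
eef_rot: [180.0, -0.0, -110.9]
contact_force: [-0.9, -1.1, 0.5]
gripper_width: 0.0004
```

```bash
python3 go.py .459 -.199 .041 -111.1; python3 - <<'E'
from h import *
im,d=capture("side");cv2.imwrite("pics/side3z.png",cv2.resize(im[130:240,290:430,::-1],None,fx=5,fy=5))
s=get_state()["tcp_pos"][:2];e=np.array([-.3603,-.9329]);print(s@e,s@[.9329,-.3603])
E
```

```text
t 4.8 pos [ 0.4487 -0.2244  0.0425] rot [ 179.99   -0.   -110.94] q [ -4.1  16.1 -34.1   0.  -39.8 -16.9] F [-0.85 -1.13  0.54]
slide [-0.0274 -0.0006  0.0015] roll 0.16
0.046956600432312263 0.49957137703456983
```

View pics/side3z.png

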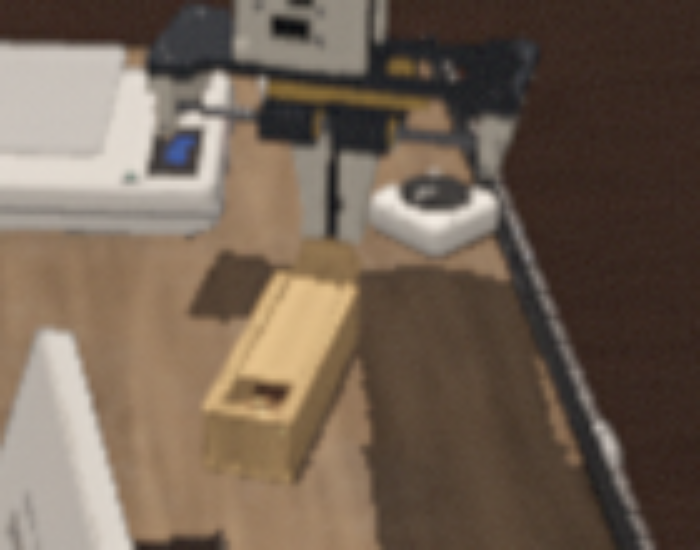

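The lid slides and the box stays put: its near corner is still at (290,475).

Emit:
apply_moves(
  commands=[
    {"grip": 1,"slide": [-0.008,0,0],"roll": 0},
    {"grip": 1,"slide": [-0.016,0,0],"roll": 0},
    {"grip": 1,"slide": [-0.021,0,0],"roll": 0},
    {"grip": 1,"slide": [-0.026,0,0],"roll": 0},
    {"grip": 1,"slide": [-0.026,0,0],"roll": 0},
  ],
)

```text
time_s: 5.48
tcp_pos: [0.4578, -0.2005, 0.0425]
eef_rot: [180.0, 0.0, -110.9]
contact_force: [-0.3, 0.0, -0.2]
gripper_width: 0.0004
```

```bash
python3 go.py .459 -.199 .041 -111.1; python3 - <<'E'
from h import *
im,d=capture("side");cv2.imwrite("pics/side4z.png",cv2.resize(im[130:240,290:430,::-1],None,fx=5,fy=5))
s=get_state();s=s["tcp_pos"][:2];e=np.array([-.3603,-.9329]);print(s@e,s@[.9329,-.3603])
for i in range(4): print(get_state()["contact_force"][:2]@e);capture("top")
E
```

```text
t 5.475 pos [ 0.4578 -0.2005  0.0425] rot [ 180.      0.   -110.94] q [ -1.1  16.  -34.3  -0.  -39.7 -19.8] F [-0.32  0.   -0.16]
slide [-0.0019 -0.0006  0.0015] roll 0.16
0.02231588357896023 0.49922946136369306
-0.6038361637379079
-0.23876206972280303
1.729144103339383
0.5130014053192785
```

View pics/side4z.png

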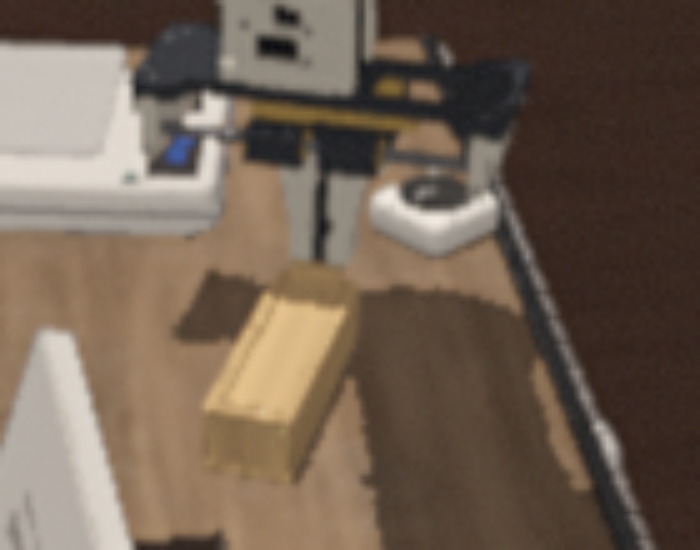

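Emit:
apply_moves(
  commands=[
    {"grip": 1,"slide": [-0.002,0,0],"roll": 0},
    {"grip": 1,"slide": [-0.004,0,0],"roll": 0},
    {"grip": 1,"slide": [-0.006,0,0],"roll": 0},
    {"grip": 1,"slide": [-0.008,0,0],"roll": 0},
    {"grip": 1,"slide": [-0.008,0,0],"roll": 0},
  ],
)

```text
time_s: 6.35
tcp_pos: [0.4605, -0.1932, 0.0425]
eef_rot: [180.0, -0.0, -110.9]
contact_force: [-0.7, -0.7, 0.8]
gripper_width: 0.0004
```

```bash
python3 go.py .459 -.199 .041 -111.1; python3 - <<'E'
from h import *
im,d=capture("side");cv2.imwrite("pics/side5z.png",cv2.resize(im[130:240,290:430,::-1],None,fx=5,fy=5))
s=get_state();s=s["tcp_pos"][:2];e=np.array([-.3603,-.9329]);print(s@e,s@[.9329,-.3603])
for i in range(4): print(get_state()["contact_force"][:2]@e);capture("top")
E
```

```text
t 6.35 pos [ 0.4605 -0.1932  0.0425] rot [ 1.7999e+02 -1.0000e-02 -1.1095e+02] q [ -0.2  15.9 -34.4   0.  -39.7 -20.8] F [-0.75 -0.69  0.83]
slide [ 0.0059 -0.0007  0.0015] roll 0.15
0.014411737482981064 0.4992282673258678
1.9972338595159327
0.6842892483407234
2.180280068711893
0.8564242462730565
```

View pics/side5z.png

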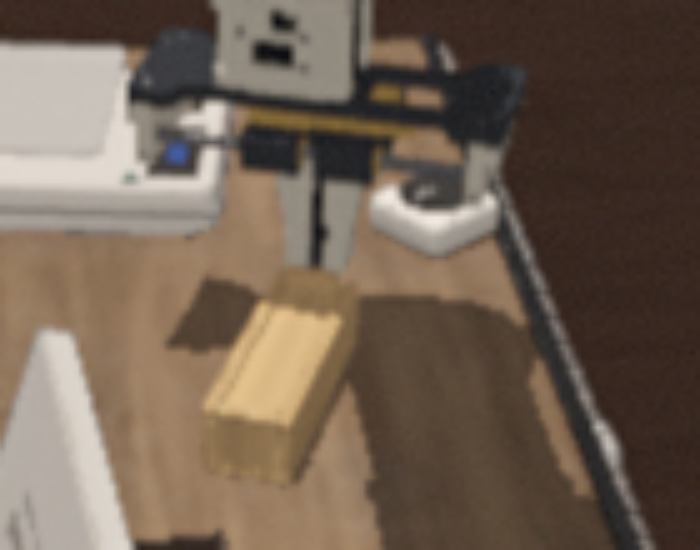

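Emit:
apply_moves(
  commands=[
    {"grip": 1,"slide": [-0.002,0,0],"roll": 0},
    {"grip": 1,"slide": [-0.004,0,0],"roll": 0},
    {"grip": 1,"slide": [-0.006,0,0],"roll": 0},
    {"grip": 1,"slide": [-0.006,0,0],"roll": 0},
  ],
)

```text
time_s: 7.1
tcp_pos: [0.4628, -0.1875, 0.0426]
eef_rot: [-180.0, 0.0, -111.0]
contact_force: [-1.2, -0.8, -0.4]
gripper_width: 0.0008
```

```bash
python3 go.py .459 -.199 .041 -111.1; python3 - <<'E'
from h import *
im,d=capture("side");cv2.imwrite("pics/side6z.png",cv2.resize(im[130:240,290:430,::-1],None,fx=5,fy=5))
s=get_state();s=s["tcp_pos"][:2];e=np.array([-.3603,-.9329]);print(s@e,s@[.9329,-.3603])
for i in range(4): print(get_state()["contact_force"][:2]@e);capture("top")
a=cv2.imread("pics/side4z.png");b=cv2.imread("pics/side6z.png");cv2.imwrite("pics/cmp.png",np.hstack([a[200:500,150:420],b[200:500,150:420]]))
E
```

```text
t 7.1 pos [ 0.4628 -0.1875  0.0426] rot [-1.8000e+02  1.0000e-02 -1.1095e+02] q [  0.5  15.9 -34.4  -0.  -39.7 -21.5] F [-1.17 -0.8  -0.4 ]
slide [ 0.0121 -0.0005  0.0016] roll 0.15
0.008238337686474381 0.4993582550933321
0.5554074032708782
0.9669652905947157
0.5106236519914273
1.0579573117176662
```

View pics/cmp.png

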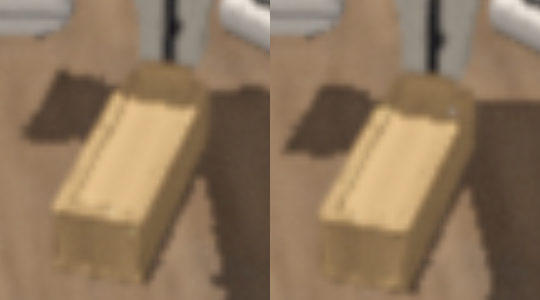

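Comparing the two, the box has now shifted a few mm with the push, so the lid is at its stop. I'll back off, rise and re-measure.

Emit:
apply_moves(
  commands=[
    {"grip": 1,"slide": [0.015,0,0],"roll": 0},
    {"grip": 1,"slide": [0.02,0,-0.005],"roll": 0},
    {"grip": 0,"slide": [0.02,0,-0.06],"roll": 0},
    {"grip": 0,"slide": [0.02,0,-0.12],"roll": 0},
    {"grip": 0,"slide": [0.02,0,-0.12],"roll": 0},
  ],
)

```text
time_s: 7.98
tcp_pos: [0.4586, -0.2074, 0.168]
eef_rot: [-179.4, 0.1, -111.0]
contact_force: [-0.5, -0.3, -1.2]
gripper_width: 0.0249
```

```bash
python3 - <<'E'
from h import *
im,d=capture("side");np.save("side7.npy",d);cv2.imwrite("pics/side7z.png",cv2.resize(im[130:240,290:430,::-1],None,fx=5,fy=5))
it,dt=capture("top");cv2.imwrite("pics/top7.png",it[:,:,::-1])
e=np.array([-.36025,-.93285]);n=np.array([.93285,-.36025])
m=np.zeros(d.shape,bool);m[150:240,310:380]=1
v,u=np.nonzero(m&(d>0))
Q=cloud("side",d,m)
s=Q[:,:2]@e;t=Q[:,:2]@n
ok=(Q[:,2]>.012)&(Q[:,2]<.06)&(abs(t-.5)<.05)&(s>-.16)&(s<.06)
Q=Q[ok];s=s[ok];t=t[ok]
T=Q[:,2]>.030
print(len(Q),"top s",np.percentile(s[T],[0,1,99,100]),"t",np.percentile(t[T],[1,99]))
for a in np.arange(-.14,.05,.01):
    q=T&(s>=a)&(s<a+.01)
    if q.sum()>3:print(a.round(3),q.sum(),np.percentile(t[q],[3,97]).round(4),np.median(Q[q,2]).round(4))
P=Q[:,2]>.041;print("pull",P.sum(),s[P].mean(),s[P].min(),s[P].max(),t[P].mean())
E
```

```text
766 top s [-0.13672084 -0.1351964  -0.00085474  0.00347152] t [0.47794095 0.52140853]
-0.14 47 [0.4788 0.5191] 0.0343
-0.13 31 [0.4781 0.521 ] 0.0345
-0.12 44 [0.4783 0.5206] 0.033
-0.11 42 [0.4784 0.5193] 0.0333
-0.1 43 [0.479  0.5192] 0.0336
-0.09 37 [0.4779 0.5197] 0.0332
-0.08 44 [0.4794 0.5197] 0.0334
-0.07 33 [0.478  0.5188] 0.0335
-0.06 39 [0.4786 0.5213] 0.033
-0.05 36 [0.4778 0.517 ] 0.0327
-0.04 35 [0.4788 0.5202] 0.0336
-0.03 38 [0.4789 0.5208] 0.0332
-0.02 82 [0.4816 0.5174] 0.0367
-0.01 27 [0.4785 0.52  ] 0.0378
pull 37 -0.010599598699923721 -0.015613959235723077 -0.0014966620901100153 0.5003715466713113
```

View pics/side7z.png

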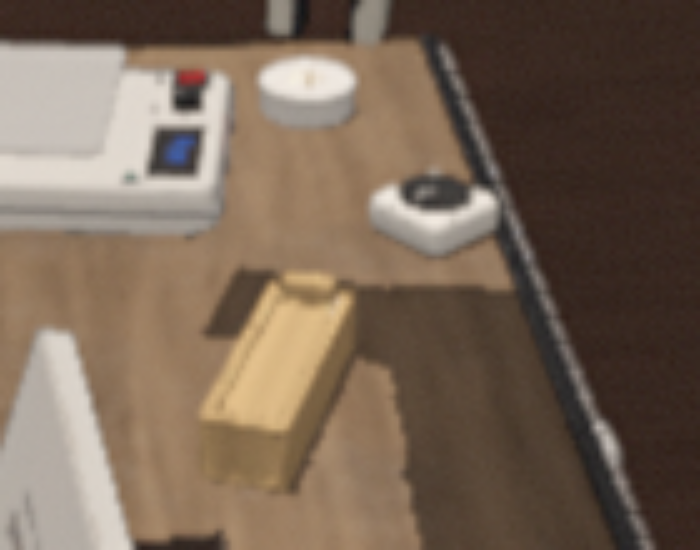

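View pics/top7.png

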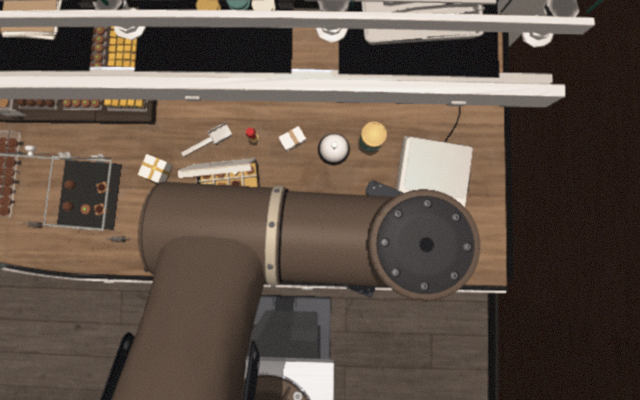

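Side view: the lid is flush, with the pull at (308,287). The pull measures s=-0.0106, against -0.0105 expected for a home lid. I go above the box centre with the gripper open.

```bash
python3 go.py .4898 -.1183 .09 -111.1
```

```text
t 8.075 pos [ 0.4557 -0.2066  0.1635] rot [-1.7988e+02  6.0000e-02 -1.1100e+02] q [ -1.9   7.  -26.2  -0.  -56.6 -19.1] F [ 0.32 -0.06 -0.25]
slide [-0.0946 -0.0001  0.0736] roll 0.1
```

Emit:
apply_moves(
  commands=[
    {"grip": 0,"slide": [-0.04,0,0],"roll": 0},
    {"grip": 0,"slide": [-0.08,0,0],"roll": 0},
    {"grip": 0,"slide": [-0.095,0,0.01],"roll": 0},
    {"grip": 0,"slide": [-0.095,0,0.05],"roll": 0},
    {"grip": 0,"slide": [-0.095,0,0.07],"roll": 0},
  ],
)

```text
time_s: 8.7
tcp_pos: [0.4874, -0.1179, 0.0895]
eef_rot: [179.8, -0.1, -111.0]
contact_force: [-0.4, 0.6, -0.0]
gripper_width: 0.0829
```

```bash
python3 -c "
from h import *
capture('top');capture('top');capture('top');capture('top')
im,d=capture('side');cv2.imwrite('pics/side8z.png',cv2.resize(im[130:240,290:430,::-1],None,fx=5,fy=5));print(get_state()['gripper_width'])"
python3 go.py .4898 -.1183 .011 -111.1
```

```text
0.08729958040409733
t 8.95 pos [ 0.4896 -0.1181  0.0927] rot [ 1.7998e+02 -3.0000e-02 -1.1097e+02] q [  8.8  12.2 -30.8   0.  -47.  -29.8] F [ 0.17 -0.63  1.4 ]
slide [ 0.0001 -0.0003  0.0817] roll 0.13
```

View pics/side8z.png

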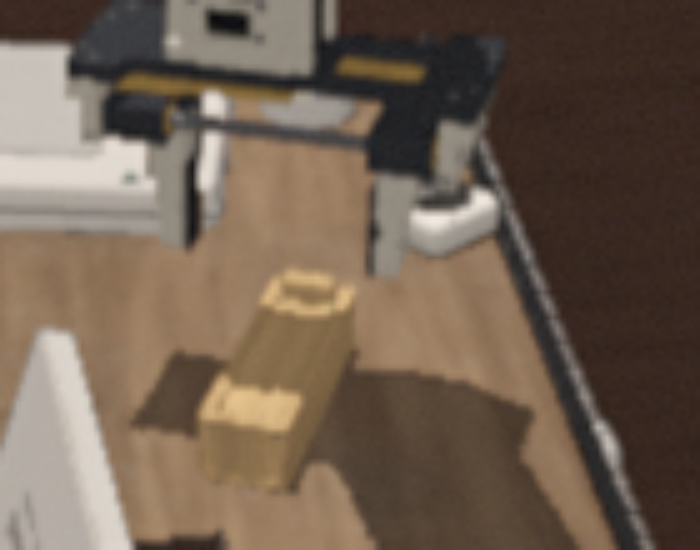

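The open fingers, at (178,245) and (385,270), straddle the box above its middle. The gripper is open to 87 mm, so I descend.

Emit:
apply_moves(
  commands=[
    {"grip": 0,"slide": [0,0,0.03],"roll": 0},
    {"grip": 0,"slide": [0,0,0.06],"roll": 0},
    {"grip": 0,"slide": [0,0,0.078],"roll": 0},
    {"grip": 0,"slide": [0,0,0.08],"roll": 0},
    {"grip": 0,"slide": [0,0,0.08],"roll": 0},
  ],
)

```text
time_s: 9.57
tcp_pos: [0.4903, -0.1178, 0.0135]
eef_rot: [-179.9, 0.0, -111.0]
contact_force: [0.1, 0.2, -0.4]
gripper_width: 0.0876
```

```bash
python3 go.py .4898 -.1183 .011 -111.1
```

```text
t 9.575 pos [ 0.4903 -0.1178  0.0135] rot [-1.7993e+02  3.0000e-02 -1.1096e+02] q [  8.9  18.9 -35.4   0.  -35.6 -29.8] F [ 0.06  0.22 -0.36]
slide [0.0007 0.0003 0.0025] roll 0.14
```

Emit:
apply_moves(
  commands=[
    {"grip": 0.6,"slide": [0,0,0.002],"roll": 0},
    {"grip": 0.6,"slide": [0,0,0.002],"roll": 0},
    {"grip": 0.6,"slide": [0,0,0.002],"roll": 0},
    {"grip": 0.6,"slide": [0,0,0.002],"roll": 0},
    {"grip": 0.6,"slide": [0,0,0.002],"roll": 0},
  ],
  grip_force=30,
)

```text
time_s: 10.2
tcp_pos: [0.4896, -0.1177, 0.0106]
eef_rot: [-180.0, 0.0, -111.0]
contact_force: [0.9, 0.9, 1.9]
gripper_width: 0.0437
```

Emit:
apply_moves(
  commands=[
    {"grip": 0.7,"slide": [0,0,0],"roll": 0},
    {"grip": 0.8,"slide": [0,0,0],"roll": 0},
    {"grip": 1,"slide": [0,0,0],"roll": 0},
    {"grip": 1,"slide": [0,0,0],"roll": 0},
  ],
)

```text
time_s: 10.7
tcp_pos: [0.4896, -0.1177, 0.0106]
eef_rot: [-180.0, 0.0, -111.0]
contact_force: [0.4, 0.3, 1.7]
gripper_width: 0.0436
```

Emit:
apply_moves(
  commands=[
    {"grip": 1,"slide": [0,0,-0.002],"roll": 0},
    {"grip": 1,"slide": [0,0,-0.006],"roll": 0},
    {"grip": 1,"slide": [0,0,-0.012],"roll": 0},
    {"grip": 1,"slide": [0,0,-0.02],"roll": 0},
    {"grip": 1,"slide": [0,0,-0.026],"roll": 0},
  ],
)

```text
time_s: 11.32
tcp_pos: [0.4897, -0.1177, 0.0373]
eef_rot: [-180.0, 0.0, -111.0]
contact_force: [-0.5, -0.2, -4.5]
gripper_width: 0.0435
```

```bash
python3 go.py .4898 -.1183 .161 -111.1;python3 -c "
from h import *
im,d=capture('side');cv2.imwrite('pics/side9z.png',cv2.resize(im[130:240,290:430,::-1],None,fx=5,fy=5))"
```

```text
t 11.325 pos [ 0.4897 -0.1177  0.0373] rot [-1.7997e+02  2.0000e-02 -1.1096e+02] q [  8.9  16.7 -34.2   0.  -39.1 -29.8] F [-0.5  -0.18 -4.52]
slide [ 0.0005 -0.0003 -0.1237] roll 0.14
```

View pics/side9z.png

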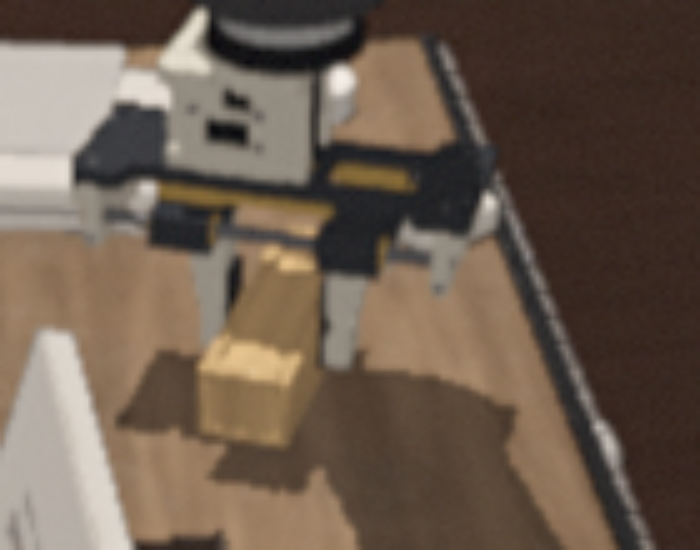

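The box is off the counter with its shadow detached from it. It hangs level, and the vertical load is about 4.5 N. Lifting on.

Emit:
apply_moves(
  commands=[
    {"grip": 1,"slide": [0,0,-0.008],"roll": 0},
    {"grip": 1,"slide": [0,0,-0.02],"roll": 0},
    {"grip": 1,"slide": [0,0,-0.034],"roll": 0},
    {"grip": 1,"slide": [0,0,-0.048],"roll": 0},
    {"grip": 1,"slide": [0,0,-0.06],"roll": 0},
  ],
)

```text
time_s: 12.0
tcp_pos: [0.4898, -0.1177, 0.0978]
eef_rot: [-180.0, 0.0, -111.0]
contact_force: [0.2, -0.4, -3.7]
gripper_width: 0.0438
```

Emit:
apply_moves(
  commands=[
    {"grip": 1,"slide": [0,0,-0.014],"roll": 0},
    {"grip": 1,"slide": [0,0,-0.028],"roll": 0},
    {"grip": 1,"slide": [0,0,-0.044],"roll": 0},
    {"grip": 1,"slide": [0,0,-0.056],"roll": 0},
    {"grip": 1,"slide": [0,0,-0.063],"roll": 0},
  ],
)

```text
time_s: 12.62
tcp_pos: [0.4897, -0.1177, 0.1604]
eef_rot: [-180.0, 0.0, -111.0]
contact_force: [-0.3, -0.3, -4.4]
gripper_width: 0.0439
```

Emit:
apply_moves(
  commands=[
    {"grip": 1,"slide": [0,0,0],"roll": 0},
    {"grip": 1,"slide": [0,0,0],"roll": 0},
    {"grip": 1,"slide": [0,0,0],"roll": 0},
    {"grip": 1,"slide": [0,0,0],"roll": 0},
    {"grip": 1,"slide": [0,0,0],"roll": 0},
  ],
)

```text
time_s: 13.25
tcp_pos: [0.4895, -0.1177, 0.1594]
eef_rot: [180.0, -0.0, -111.0]
contact_force: [-0.3, 0.8, -3.9]
gripper_width: 0.0437
```

```bash
python3 go.py .4898 -.1183 .161 -111.1;python3 -c "
from h import *
im,d=capture('side');cv2.imwrite('pics/side10z.png',cv2.resize(im[90:220,270:430,::-1],None,fx=4.5,fy=4.5))
s=get_state();print(s['gripper_width'],abs(s['qd']).max())
for c in cut_out('praline_box','side')[:1]:
    Q=cloud('side',d,c['mask']);print(c['score'],len(Q),np.percentile(Q,[1,50,99],axis=0))
    q=Q[Q[:,2]>np.percentile(Q[:,2],99)-.02];e=np.array([-.36025,-.93285])
    s=q[:,:2]@e;print(np.percentile(s,[1,99]))
    for a in np.arange(s.min(),s.max(),.015):
        k=(s>=a)&(s<a+.015)
        if k.sum()>4:print(a.round(3),k.sum(),np.percentile(q[k,2],[50,90]).round(4))
for n in ['spool','minute_timer','card_block']:
    for r in boxes_of(n,'side')[:1]: print(n,r['score'],w('side',r['position']))
"
```

```text
t 13.25 pos [ 0.4895 -0.1177  0.1594] rot [ 1.7998e+02 -1.0000e-02 -1.1096e+02] q [  8.9   7.7 -26.1  -0.  -56.3 -29.8] F [-0.31  0.77 -3.92]
slide [ 0.0004 -0.0005 -0.0016] roll 0.14
0.043773296023463804 0.07440830277498132
0.59 284 [[ 0.46437949 -0.1739772   0.17973953]
 [ 0.48887704 -0.12182912  0.18162937]
 [ 0.51859781 -0.06591188  0.19455076]]
[-0.12023787 -0.01036624]
-0.121 38 [0.1814 0.1826]
-0.106 37 [0.1814 0.182 ]
-0.091 40 [0.1814 0.1822]
-0.076 31 [0.1814 0.1821]
-0.061 30 [0.1817 0.1824]
-0.046 33 [0.1815 0.182 ]
-0.031 25 [0.1816 0.1826]
-0.016 50 [0.1862 0.1941]
spool 0.68 [0.40607068 0.1012277  0.02420904]
minute_timer 0.85 [ 0.38497691 -0.29290812  0.0168813 ]
card_block 0.81 [ 0.69542987 -0.03558019  0.01452895]
```

View pics/side10z.png

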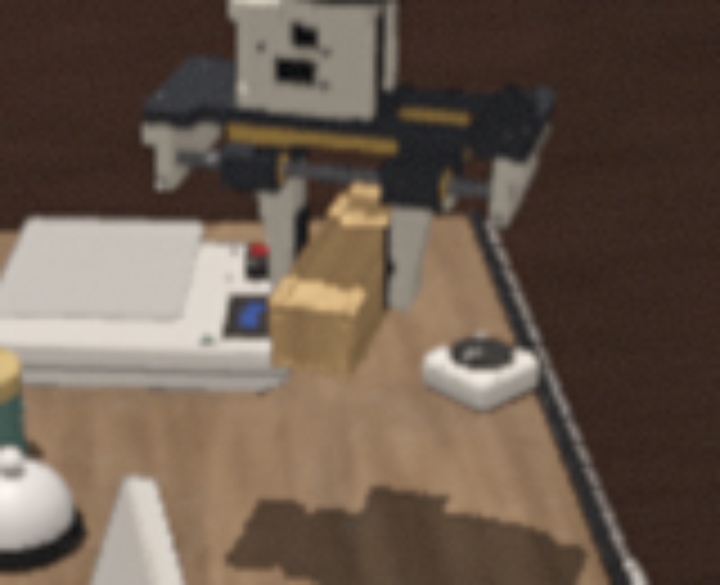

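The box is held level: the lid's top is at 0.181–0.182 along its whole length, which puts the underside at about 0.148 m. The bystanders have not moved. Handing in.

```bash
python3 -c "
from plant import *
print(close_job());print(get_state()['gripper_width'])"
```

```text
the job is handed in; nothing more can be done
None
the job is handed in; nothing more can be done
```

I pushed the lid home with the shut fingers on the pull's outer face. I then gripped the box by its long sides at 30 N, lifted it straight up, and handed the job in at about 13.5 s with it still held in the air.

- **Lid:** before the lift, the pull measured within about 1 mm of its home position. To be sure of that, I kept pushing after the stop, which slid the box about 11 mm along the counter. I did not measure the pull this precisely again in the air, but the picture and depth readings showed nothing out of place.
- **Hold:** the underside is about 0.148 m up. The lid's top is level within about 1 mm over its length, the grip opening is 43.8 mm, the load is about 4 N and the arm is still.
- **Bystanders:** the spool, timer and card block measured within a few mm of where they were at the start.
- **Not checked:** the pralines are hidden under the closed lid, so I could not see them. The box stayed level throughout the lift.

No check failed or disagreed with another.

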